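Right the tipped solvent bottle and hold the wipe bin open

TASK

Get the cleaning corner ready for a colleague: stand the tipped bottle up in the gap between its two neighbours in the blue lane, clear of both, and let go of it. Then raise the self-closing lid of the yellow wipe bin to 45 degrees from shut and finish while still holding it there; the lid falls shut if released, so do not let go. Leave the other bottles and the things round about where they are.

Things in the scene. Friction and masses are not known exactly. Their poses are not given: they have to be found in the camera images.
- lane: Fixed blue tray, 72 deep (x) by 300 long (y), left or right of the bin. Origin: on the worktop 100 mm in front of the tray's middle, so the middle (the gap to fill) is at x = 100, y = 0 mm here; x points to its back rail, y along it, z up. Floor top at z = 5; inside 64 (x) by 292 (y). Heights above the worktop: front lip (robot side) 12, end walls 30, back rail 48.
- tipped_bottle: White squeeze bottle with red pointed cap, 47 mm diameter, 134 mm tall, about 0.08 to 0.15 kg, body cylindrical up to 100 mm from the base, cap about 23 mm across from there on. Origin: centre of its base; z along its axis from base to cap. It lies on the worktop in front of the lane, base nearest the lane and cap roughly towards the robot; centre of mass about 50 mm from the base. Stands upright by itself if released within about 15 degrees of upright.
- bottle_left: Same kind of bottle, standing in the lane about 100 mm to the +y side of the gap's middle. Origin: centre of its base, z up.
- bottle_right: Same kind of bottle, standing in the lane about 100 mm to the -y side of the gap's middle. Origin: centre of its base, z up.
- bin: Fixed yellow open-topped metal bin, 130 deep (x) by 170 wide (y) by 110 high, with a grey lid hinged along its far (+x) rim. Origin: centre of its underside on the worktop; x points to the hinge side, away from the robot; z up. The lid is part of it.
- bin_lid (a joint): Lid angle in rad: 0 shut, 0.785 = 45 degrees, stop at 1.5. A spring and its weight pull it shut from every angle; about 3 to 4 N at the handle hold it. The hinge axis is level, along the bin's y; on opening the front edge rises and swings away from the robot (positive turn about the bin's +y).
- lid_handle (a point): Middle of the lid's black handle bar: a round bar 12 mm thick and 90 mm long, parallel to the hinge (bin's y), on two posts at its ends, its centre 43 mm above the lid's top face. The point moves with the lid; with the lid shut it is 105 mm in front (-x) of the hinge axis, 47 mm above it and 159 mm above the worktop. The bar can turn between gripper pads that pinch it across.
- lid_hinge (a point): Point on the hinge axis of the lid, middle of its width, 112 mm above the worktop.
- spool: Bystander: blue-flanged spool, 58 mm diameter, 36 mm high, at the left. Origin: centre of underside.
- meter: Bystander: grey multimeter lying flat, 144 x 80 x 42 mm, at the left. Origin: centre of underside.
- tape: Bystander: roll of tan tape lying flat, 94 mm across, 25 mm high, at the right. Origin: centre of underside.
- red_pliers: Bystander: red-handled pliers lying flat, 139 x 54 x 11 mm, at the right. Origin: centre of underside.
There are look-alikes about, which are no part of the job. Leave any pink look-alike of the tipped_bottle alone. What is shaped like the bottle_left but green is not meant.

How it is judged (in metres and radians):
On the way:
1. the tipped bottle stands upright and released in the gap of the lane, the lid still shut (horizontal distance between tipped_bottle and bottle_left above 0.05 m and horizontal distance between tipped_bottle and bottle_right above 0.05 m and angle between tipped_bottle's own z axis and vertical below 0.1 rad and x of tipped_bottle in the frame of lane between 0.08 and 0.12 m and y of tipped_bottle in the frame of lane between -0.045 and 0.045 m and z of tipped_bottle in the frame of lane below 0.01 m and contact force between tipped_bottle and the fingers below 0.05 N and contact force between tipped_bottle and the arm below 0.05 N and linear speed of tipped_bottle below 0.03 m/s and angle between each of bottle_left, bottle_right's own z axis and vertical below 0.15 rad and distance of each of bottle_left, bottle_right from where it was at the start of the episode below 0.03 m and value of joint bin_lid below 0.1 rad), for 0.3 s.
At the end, for the whole second after the job is handed in: Robot holds the lid still at 45 +-8 degrees, nothing else props it; the tipped bottle stands released and upright (6 degrees) on the lane floor, within 45 mm along it and 20 mm across it of its middle, clear of its neighbours, which are upright and, like all else loose, within 30 mm of their starts (horizontal distance between tipped_bottle and bottle_left above 0.05 m and horizontal distance between tipped_bottle and bottle_right above 0.05 m and angle between tipped_bottle's own z axis and vertical below 0.1 rad and x of tipped_bottle in the frame of lane between 0.08 and 0.12 m and y of tipped_bottle in the frame of lane between -0.045 and 0.045 m and z of tipped_bottle in the frame of lane below 0.01 m and contact force between tipped_bottle and the fingers below 0.05 N and contact force between tipped_bottle and the arm below 0.05 N and linear speed of tipped_bottle below 0.03 m/s and angle between each of bottle_left, bottle_right's own z axis and vertical below 0.15 rad and distance of each of bottle_left, bottle_right, spool, meter, tape, red_pliers from where it was at the start of the episode below 0.03 m and value of joint bin_lid between 0.645 and 0.925 rad and velocity of joint bin_lid between -0.05 and 0.05 rad/s and (contact force between bin and the fingers above 0.5 N or contact force between bin and the arm above 0.5 N) and contact force between bin and tipped_bottle below 0.05 N and contact force between bin and bottle_left below 0.05 N and contact force between bin and bottle_right below 0.05 N and contact force between bin and spool below 0.05 N and contact force between bin and meter below 0.05 N and contact force between bin and tape below 0.05 N and contact force between bin and red_pliers below 0.05 N); the arm keeps its last pose, push and grip.
It fails at once if a neighbouring bottle is knocked over (angle between any of bottle_left, bottle_right's own z axis and vertical above 0.6 rad).
It fails at once if a bystander is shifted by more than 30 mm (distance of any of spool, meter, tape, red_pliers from where it was at the start of the episode above 0.03 m).
It also fails if it takes over 61 s, if anything falls off the work surface, if the arm or the gripper's body presses on something with over 40 N, if the wrist force passes 120 N, or if a joint passes its speed limit or range.

ROBOT

A 6-joint arm with a two-finger parallel gripper is mounted at the origin on a cart in front of the work surface, level with it; the furniture and walls round the work are solid. World frame = base frame: x ahead of the robot, y to its left, z up, the work surface at z = 0. Lengths are in mm, angles in rad, forces in N, time in s.
With the tool pointing down it reaches from about 350 to 775 mm from the base axis. Payload 7.3 kg.
Tool frame: the origin (TCP) lies on the centre line of the jaws, within the pads' length; the fingertips stand finger_overhang ahead of it and the grasp point (between the pads) lies 8 mm behind it (finger_overhang is the distance from the TCP to the fingertips, in mm); z points along the fingers, y is the line along which they close (so a half turn about z gives the same grasp; the last joint's range is limited). The gripper opens to 92 mm and grips with 3 to 60 N. Pads are 19 mm wide; open, the fingers measure 130 mm over their backs; the gripper's body (75 mm by 190 mm) begins 47 mm behind the grasp point.
Start: joints at [-1.39, 0.342, 1.524, -0, 1.275, -0.146], TCP at [168.555, -497.225, 237.741] pointing down, gripper open.
Joint ranges: [-2.53, 2.53], [-0.77, 2.02], [0.04, 2.7], [-1, 4.14], [0.28, 2.66], [-3.11, 3.11]. Speed limits (rad/s): [2.57, 2.57, 3.14, 3.14, 3.14, 3.14].

INTERFACE

Orientations are given as [roll, pitch, yaw] about the fixed x, y, z axes, in that order (R = Rz(yaw) Ry(pitch) Rx(roll)).
In Python, from plant import get_obs, capture, close_job, finger_overhang gives the robot as it stands.
- The arm moves only by the shell command python3 -m inch 'ROWS'. ROWS is JSON, one flat list of numbers, 7 for each row, row after row: the turn, a rotation vector about the tool's x, y, z scaled (see below), then the shift along the tool's x, y, z scaled (see below), then the closure, from -1 (fully open) to 1 (shut). In form: [ax, ay, az, tx, ty, tz, gripper, ax, ay, az, tx, ty, tz, gripper, ...]. A call has 1 to 10 rows; each row shifts and turns the commanded pose from where the row before left it, along the tool's axes as they then stand; what a row does not reach is not made up. The controller multiplies each number of a shift by 0.8 m and each number of a turn by 1.5 rad. A row lasts 1/12 s, in which the tool goes at most 41.7 mm and 7.16 degrees, less where a joint would pass 70% of its speed; a pose out of reach is approached as far as the arm can. A call with a number of a shift or a turn outside -1 to 1 is refused whole. A call with a gripper value outside its range is refused whole. The fingers move at their own pace and stop on an object; the grip force is fixed at half the most. Time passes only in rows, so rows that do not move let the fingers close. It gives the time, the measured TCP pose, the force, the opening and the grip force at its end, in the units of the state.
- get_obs(): the state, without advancing time (a new reading comes with each control period).
- capture(name): name is "side" or "top"; returns a dict with "image" (480x640x3 uint8, red, green, blue), "mtx" (3x3 intrinsics, pixels), "distortion" ([k1, k2, p1, p2, k3] as OpenCV has them; the pictures are not rectified), "pose" (4x4, takes a point from camera to world coordinates). Camera axes: x right, y up, looking along -z (the intrinsics and any distortion apply to the point x, -y, -z); pixel columns grow to the right and rows downward; lengths in mm; the calibration is good to about 2 mm. A picture is of the moment at which its call begins. There is no depth.
- close_job(): hands the job in; it is judged then, once.
The state is a dict: "time": time; "joint_positions": joint angles; "dq": joint speeds; "tau": joint torques, N m; "tool_pos": TCP position; "tcp_rot": TCP orientation; "contact_force": force on the tool from outside, world axes, zero at the start; "moment": the same for the moment, N m; "grip_width": finger opening in mm; "finger_force": force on a finger pad.
Only numpy, scipy, OpenCV 4.12 (cv2) and the standard library are available. Lean on these libraries where they do the work, as an engineer would, in place of code of your own. Each camera call takes 0.05 s, during which the arm holds its last target. There are 200 camera calls.

## Working session

There is one attempt and no reset: what is moved stays moved. The work goes in short steps, Python scripts to look and compute and a shell command to move; the robot and the scene stay as the last step left them, time stands still between calls to the robot, and variables do not carry over. Pictures are saved under pics/ and viewed, at most 10 in all, crops included, and the job is handed in when it is done.

```bash
mkdir -p pics; ls
python3 - <<'E'
from plant import *
import cv2
print(get_obs(), finger_overhang)
for n in("side","top"):
    c=capture(n); cv2.imwrite(f"pics/{n}0.png",c["image"][:,:,::-1]); print(n,c["mtx"],c["distortion"],c["pose"])
E
```

```text
pics
{'time': 0.0, 'joint_positions': array([-1.38998611e+00,  3.42715604e-01,  1.52503072e+00, -1.30940061e-05,
        1.27539863e+00, -1.46029628e-01]), 'dq': array([ 0.00065963,  0.00040573,  0.00031044, -0.00011857, -0.00024192,
        0.00034581]), 'tau': array([-2.27049910e-03, -4.31254148e+01, -2.44219440e+01,  7.15970015e-02,
        5.59912249e-02, -1.11118381e-04]), 'tool_pos': array([ 168.4825684 , -496.81106586,  237.04386681]), 'tcp_rot': array([-3.14005505e+00, -2.13489301e-04,  3.26843504e-01]), 'contact_force': array([ 0.60131733, -0.59855376, -0.86656514]), 'moment': array([-0.00333534, -0.02026951, -0.02804424]), 'finger_force': 0.0, 'grip_width': 91.84285516090709} 11.0
side [[525.26866087   0.         323.70601029]
 [  0.         525.26866087 242.7389244 ]
 [  0.           0.           1.        ]] [-0.1043367  0.         0.         0.         0.       ] [[-9.98152986e-01  3.09688186e-02 -5.22642193e-02  4.29020780e+02]
 [-6.06195028e-02 -5.64187202e-01  8.23418531e-01  1.40041970e+03]
 [-3.98650447e-03  8.25065897e-01  5.65022454e-01  1.08833851e+03]
 [ 0.00000000e+00  0.00000000e+00  0.00000000e+00  1.00000000e+00]]
top [[452.08790347   0.         316.23462864]
 [  0.         452.08790347 241.79800352]
 [  0.           0.           1.        ]] [-0.00905989  0.          0.          0.          0.        ] [[ 2.31263992e-02  9.82911905e-01 -1.82618065e-01  3.35194469e+02]
 [-9.99724640e-01  2.34637350e-02 -3.13477605e-04  1.63330238e+01]
 [ 3.97678100e-03  1.82575029e-01  9.83183881e-01  1.20198580e+03]
 [ 0.00000000e+00  0.00000000e+00  0.00000000e+00  1.00000000e+00]]
```

View pics/top0.png

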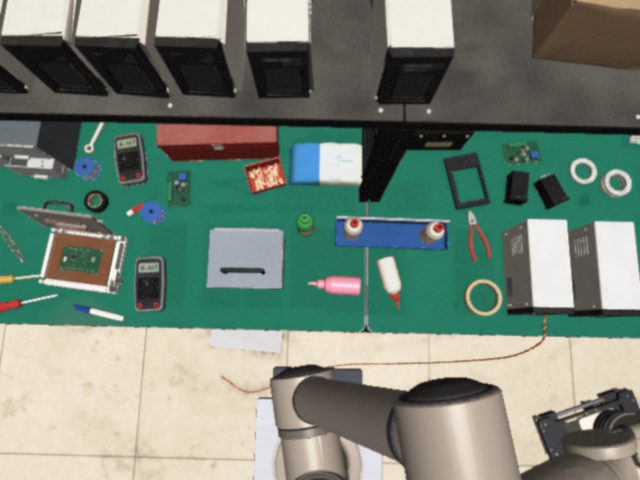

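View pics/side0.png

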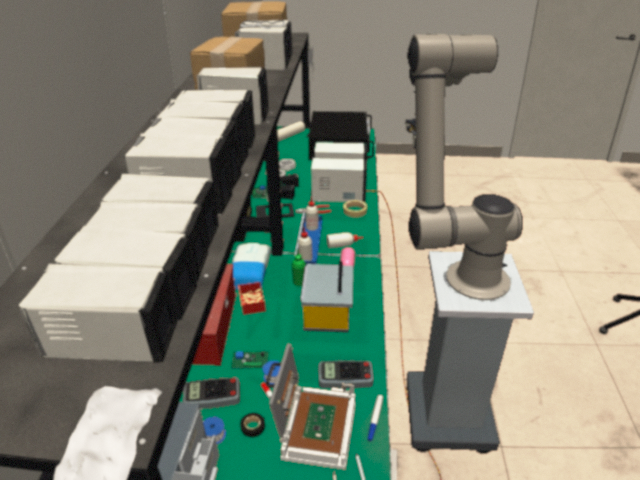

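Top view: the lane runs from (335,233) to (447,233), with its neighbours at (353,228) and (436,232). The white bottle lies at (390,283) and the bin is at (245,258). The candidates for the tipped bottle are white with a red cap (390,283) and pink (335,285). The white one matches the description. The green one at (305,222) is a look-alike too. I'll confirm in a crop while I measure.

```bash
cat > h.py <<'E'
import numpy as np, cv2
from plant import capture,get_obs
def cast(c,px,z):
    u=cv2.undistortPoints(np.array(px,float).reshape(-1,1,2),c["mtx"],np.array(c["distortion"])).reshape(-1,2)
    d=np.c_[u[:,0],-u[:,1],-np.ones(len(u))]@c["pose"][:3,:3].T; o=c["pose"][:3,3]
    return o+d*((z-o[2])/d[:,2])[:,None]
def blob(m,box):
    x0,y0,x1,y1=box; k=np.zeros(m.shape,np.uint8); k[y0:y1,x0:x1]=m[y0:y1,x0:x1]
    cs=cv2.findContours(k,cv2.RETR_EXTERNAL,cv2.CHAIN_APPROX_NONE)[0]
    return max(cs,key=cv2.contourArea)
E
python3 - <<'E'
from h import *
np.set_printoptions(precision=1,suppress=True)
c=capture("top");im=c["image"];hsv=cv2.cvtColor(im,cv2.COLOR_RGB2HSV);H,S,V=cv2.split(hsv)
blue=((H>100)&(H<125)&(S>120)).astype(np.uint8)*255
white=((S<70)&(V>140)).astype(np.uint8)*255
red=(((H<8)|(H>172))&(S>120)&(V>90)).astype(np.uint8)*255
b=blob(blue,(325,212,460,256)); 
r=cv2.minAreaRect(b);print("lane",r,cv2.boundingRect(b))
w=blob(white,(372,250,410,312)); print("white",cv2.minAreaRect(w),cv2.boundingRect(w))
wp=cast(c,w.reshape(-1,2),23.5)[:,:2]; r2=cv2.minAreaRect(wp.astype(np.float32)); print("white world z23.5",r2); print(cv2.boxPoints(r2))
rr=blob(red,(372,285,415,315)); rc=rr.reshape(-1,2).mean(0); print("cap",rc,cast(c,[rc],23.5))
vx=cv2.fitLine(wp.astype(np.float32),cv2.DIST_L2,0,.01,.01).ravel();print(vx)
grey=((S<50)&(V>100)).astype(np.uint8)*255
g=blob(grey,(200,220,292,296)); print("lid",cv2.boxPoints(cv2.minAreaRect(g))); print(cast(c,cv2.boxPoints(cv2.minAreaRect(g)),114))
bk=(V<60).astype(np.uint8)*255
k=blob(bk,(212,255,280,282));print("bar",cv2.minAreaRect(k),cv2.boxPoints(cv2.minAreaRect(k)));print(cast(c,cv2.boxPoints(cv2.minAreaRect(k)),159))
for bx in((340,210,368,242),(424,216,450,246)):
    q=blob(red,bx); p=q.reshape(-1,2).mean(0); print("cap",p,cast(c,[p],130))
cv2.imwrite("pics/crop.png",cv2.resize(im[200:320,200:460],None,fx=3,fy=3,interpolation=cv2.INTER_CUBIC)[:,:,::-1])
E
```

```text
lane ((391.0216064453125, 234.4735107421875), (112.89099884033203, 26.40237045288086), 2.353296995162964) (335, 219, 113, 31)
white ((389.53778076171875, 274.632080078125), (36.94998550415039, 17.170068740844727), 74.05460357666016) (378, 256, 23, 38)
white world z23.5 ((471.591552734375, -177.06040954589844), (96.22618865966797, 45.49774932861328), 15.470362663269043)
[[ 419.2 -168. ]
 [ 431.3 -211.8]
 [ 524.  -186.2]
 [ 511.9 -142.3]]
cap [396.  299.1] [[ 408.  -193.6   23.5]]
[   1.     0.3  473.2 -176.9]
lid [[206.8 287. ]
 [208.1 226.7]
 [283.7 228.4]
 [282.3 288.7]]
[[420.7 277.  114. ]
 [568.7 283.7 114. ]
 [569.   97.6 114. ]
 [420.9  95.4 114. ]]
bar ((233.5, 270.5), (3.0, 25.0), 90.0) [[221. 269.]
 [246. 269.]
 [246. 272.]
 [221. 272.]]
[[459.5 236.  159. ]
 [460.9 178.1 159. ]
 [453.9 177.7 159. ]
 [452.5 235.6 159. ]]
cap [354.  222.5] [[584.2 -74.2 130. ]]
cap [438.5 227. ] [[ 578.  -279.6  130. ]]
```

View pics/crop.png

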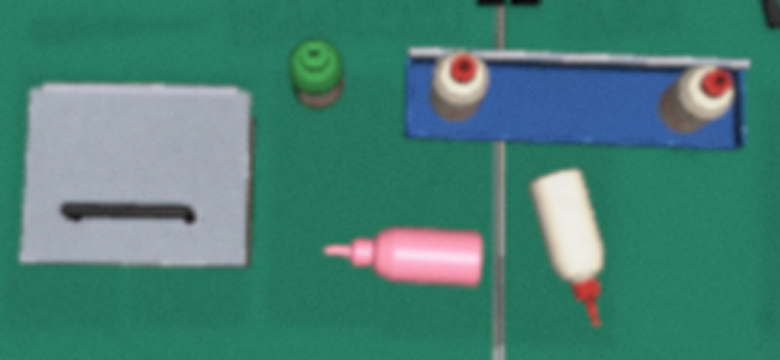

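The enlarged crop confirms it. The white bottle lies at crop (568,240) with its red cap toward the robot, and it is distinct from the pink one at (410,258). I'll start moving and measure the lane and bar alongside.

```bash
python3 -m inch '[0,0,0,0.0433,-0.0258,0,-1, 0,0,0,0.0433,-0.0258,0,-1, 0,0,0,0.0433,-0.0258,0,-1, 0,0,0,0.0433,-0.0258,0,-1, 0,0,0,0.0433,-0.0258,0,-1, 0,0,0,0.0433,-0.0258,0,-1, 0,0,0,0.0433,-0.0258,0,-1, 0,0,0,0.0433,-0.0258,0,-1, 0,0,0,0.0433,-0.0258,0,-1, 0,0,0,0.0433,-0.0258,0,-1]'
python3 - <<'E'
from h import *
np.set_printoptions(precision=3,suppress=True)
o=get_obs();print(o['joint_positions'],o['tool_pos'],o['tcp_rot'])
open('log.txt','a').write(repr([list(o[k]) for k in('joint_positions','tool_pos','tcp_rot')])+"\n")
c=capture("top")
print("front z12",cast(c,[[335.7,245.7],[447,249]],12)); print("back z48",cast(c,[[336.5,217],[449,221]],48))
print("bar z159",cast(c,[[220.7,270.4],[265,270.9]],159))
E
```

```text
time: 0.98
tool_pos: [431.2, -188.7, 237.7]
tcp_rot: [3.142, 0.0, 0.327]
contact_force: [0.6, -0.6, 0.2]
grip_width: 91.9
finger_force: 0.0
[-0.575  0.243  1.665 -0.     1.234  0.669] [ 431.199 -188.664  237.688] [3.142 0.    0.327]
front z12 [[ 546.859  -35.558   12.   ]
 [ 544.985 -333.372   12.   ]]
back z48 [[ 616.96   -34.921   48.   ]
 [ 613.34  -330.277   48.   ]]
bar z159 [[456.211 236.523 159.   ]
 [457.49  133.812 159.   ]]
```

```bash
cat > log.py <<'E'
from h import *
np.set_printoptions(precision=3,suppress=True)
o=get_obs();print(o['joint_positions'],o['time'])
open('log.txt','a').write(repr([[float(v) for v in o[k]] for k in('joint_positions','tool_pos','tcp_rot')])+"\n")
E
python3 -m inch '[0,0,0.038,0,0,0,-1, 0,0.08,0,0,0,0,-1, 0,0.08,0,0,0,0,-1]'; python3 log.py
python3 -m inch '[0,0.08,0,0,0,0,-1,0,0.08,0,0,0,0,-1, 0,0.08,0,0,0,0,-1,0,0,0,0,0,0,-1]'; python3 log.py
```

```text
time: 1.28
tool_pos: [432.0, -189.8, 237.8]
tcp_rot: [3.14, -0.245, 0.273]
contact_force: [-0.5, 0.4, 0.3]
grip_width: 91.9
finger_force: 0.0
[-0.711  0.151  1.81   0.233  1.053  0.484] 1.2833
time: 1.62
tool_pos: [428.3, -190.0, 236.1]
tcp_rot: [-3.137, -0.589, 0.266]
contact_force: [-0.2, 0.1, -0.5]
grip_width: 91.6
finger_force: 0.0
[-0.947  0.089  2.024  0.705  0.937 -0.046] 1.6167
```

```bash
cat > kin.py <<'E'
import numpy as np
from scipy.optimize import least_squares
from scipy.spatial.transform import Rotation as R
A=[eval(l.replace('np.float64','')) for l in open('log.txt')]
A.append([[-1.38998611,.342715604,1.52503072,0,1.27539863,-.146029628],[168.48,-496.8,237.04],[-3.14005505,-2.13e-4,.326843504]])
def fk(q,p):
    h,L1,L2,Lt,b1,b2,b3,c4=p; e=lambda a,t:R.from_euler(a,t)
    r=e('z',q[0]);x=np.array([0,0,h])+r.apply([0,b1,0]); r=r*e('y',q[1]); x=x+r.apply([0,0,L1])
    r=r*e('y',q[2]); x=x+r.apply([0,0,L2]); r=r*e('z',q[3]); x=x+r.apply([0,b2,0]); r=r*e('y',q[4]); x=x+r.apply([b3,0,Lt])
    return x, r*e('z',q[5]+c4)
def res(p,s=1):
    o=[]
    for q,x,a in A:
        X,r=fk(q,p); o+=list(X-x)+list(300*(r.inv()*R.from_euler('xyz',a)).as_rotvec())
    return np.array(o)
fits=[least_squares(lambda p:np.r_[res(p),(p-p0)*1e-3],p0) for c in(0,1.57,3.14,-1.57) for p0 in[np.array([200,400,400,200,75,0,0,c.real])]]
f=min(fits,key=lambda f:f.cost); P=f.x
# P from data; last tool pose fixed orientation helper
def ik(x,r,q0):
    lo=[-2.53,-.77,.04,-1,.28,-3.11];hi=[2.53,2.02,2.7,4.14,2.66,3.11]
    def g(q):
        X,rr=fk(q,P); return np.r_[X-x,300*(rr.inv()*r).as_rotvec()]
    s=least_squares(g,np.clip(q0,np.array(lo)+.01,np.array(hi)-.01),bounds=(lo,hi)); return s.x,np.sqrt(2*s.cost)
def tool(az,tilt,flip=0):  # jaws level, tool z at 'tilt' from down towards azimuth az (deg)
    return R.from_euler('xyz',[180,-tilt,az],degrees=True)*R.from_euler('z',180*flip,degrees=True)
E
python3 - <<'E'
from kin import *
np.set_printoptions(precision=3,suppress=True)
print(P,f.cost,np.round(res(P),1))
q0=A[2][0] if 0 else [-.947,.089,2.024,.705,.937,-.046]
base=np.array([518,-164,23.5]);a=np.array([-.964,-.267,0])
for s in(60,70,82):
  for t in(30,35,40,45):
    r=tool(15.5,t);g=base+s*a+[0,0,2];x=g+8*r.apply([0,0,1])
    q,e=ik(x,r,q0)
    for z in (40,): pass
    # final
    best=[]
    for az in(0,-10):
      rf=tool(az,90-t,1); xf=np.array([580,-181,5+s])+8*rf.apply([0,0,1])
      for s6 in(q[5]-3.0,q[5]+3.0):
       for s4 in(q[3],0,2):
        qf,ef=ik(xf,rf,[q[0],q[1]+.3,q[2]-.4,s4,1,s6]); best.append((round(ef,1),az,qf))
    best.sort(key=lambda b:b[0]); print(s,t,q,round(e,1),'|',best[0])
E
```

```text
[133.081 544.217 345.022 308.624  86.023  -9.614  -7.447   1.571] 5.930539586933146 [-0.5  0.4  0.9  0.   0.   0.  -1.6  1.   1.2 -0.   0.   0.   1.2 -1.2
 -1.1  0.   0.   0.   0.2 -0.8 -1.   0.  -0.  -0. ]
60 30 [-0.812  0.491  2.276  1.351  0.47  -0.775] 0.0 | (np.float64(0.0), 0, array([-0.762,  0.652,  2.387,  2.335,  0.975,  1.656]))
60 35 [-0.871  0.512  2.325  1.537  0.549 -1.022] 0.0 | (np.float64(0.0), 0, array([-0.732,  0.599,  2.334,  2.288,  0.813,  1.763]))
60 40 [-0.93   0.544  2.373  1.665  0.646 -1.219] 0.0 | (np.float64(0.0), 0, array([-0.7  ,  0.558,  2.274,  2.204,  0.659,  1.897]))
60 45 [-0.987  0.586  2.419  1.748  0.752 -1.381] 0.0 | (np.float64(0.0), 0, array([-0.666,  0.529,  2.21 ,  2.063,  0.519,  2.081]))
70 30 [-0.836  0.486  2.293  1.354  0.476 -0.804] 0.0 | (np.float64(0.0), 0, array([-0.761,  0.625,  2.38 ,  2.318,  0.951,  1.687]))
70 35 [-0.897  0.508  2.341  1.532  0.556 -1.045] 0.0 | (np.float64(0.0), 0, array([-0.731,  0.574,  2.325,  2.264,  0.791,  1.798]))
70 40 [-0.957  0.541  2.389  1.654  0.653 -1.239] 0.0 | (np.float64(0.0), 0, array([-0.699,  0.535,  2.264,  2.17 ,  0.64 ,  1.941]))
70 45 [-1.015  0.585  2.434  1.733  0.758 -1.399] 0.0 | (np.float64(0.0), 0, array([-0.665,  0.508,  2.2  ,  2.014,  0.504,  2.138]))
82 30 [-0.866  0.479  2.313  1.356  0.483 -0.838] 0.0 | (np.float64(0.0), 0, array([-0.76 ,  0.593,  2.37 ,  2.296,  0.923,  1.725]))
82 35 [-0.928  0.503  2.36   1.525  0.564 -1.072] 0.0 | (np.float64(0.0), 0, array([-0.73 ,  0.544,  2.314,  2.232,  0.765,  1.844]))
82 40 [-0.99   0.537  2.407  1.64   0.66  -1.262] 0.0 | (np.float64(0.0), 0, array([-0.698,  0.508,  2.252,  2.126,  0.618,  1.997]))
82 45 [-1.049  0.583  2.451  1.714  0.764 -1.42 ] 0.0 | (np.float64(0.0), 0, array([-0.663,  0.483,  2.187,  1.953,  0.488,  2.21 ]))
```

```bash
python3 -m inch '[0,0.073,0,0,0,0,-1, 0,0,0,-0.0246,0,0.043,-1, 0,0,0,-0.0246,0,0.043,-1, 0,0,0,-0.0246,0,0.043,-1, 0,0,0,0,0,0,-1, 0,0,0,0,0,0,-1]'; python3 log.py
python3 - <<'E'
from h import *
cv2.imwrite("pics/s1.png",cv2.resize(capture("side")["image"][190:310,260:460],None,fx=4,fy=4)[:,:,::-1])
cv2.imwrite("pics/t1.png",cv2.resize(capture("top")["image"][200:350,300:460],None,fx=4,fy=4)[:,:,::-1])
E
```

```text
time: 2.12
tool_pos: [449.6, -182.8, 118.8]
tcp_rot: [-3.129, -0.687, 0.265]
contact_force: [-0.1, 0.2, 1.3]
grip_width: 91.9
finger_force: 0.0
[-0.953  0.352  2.203  1.169  0.71  -0.624] 2.1167
```

View pics/t1.png

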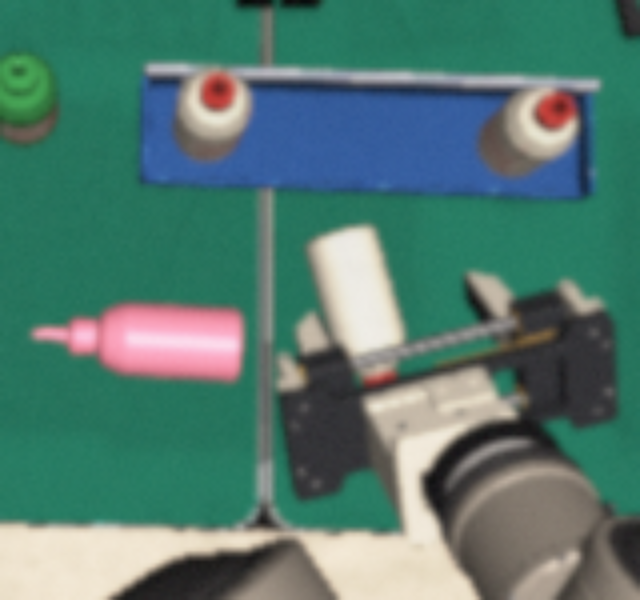

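The top view shows the fingers either side of the white bottle: left tip (310,330), right tip (490,295), bottle body (360,300). The pink one at (175,340) is clear. I'll descend and grip.

```bash
python3 -m inch '[0,0,0,-0.0204,0,0.0234,-1, 0,0,0,-0.0204,0,0.0234,-1, 0,0,0,-0.0204,0,0.0234,-1, 0,0,0,-0.0204,0,0.0234,-1,0,0,0,0,0,0,-1]'; python3 -m inch '[0,0,0,0,0,0,1,0,0,0,0,0,0,1,0,0,0,0,0,0,1,0,0,0,0,0,0,1,0,0,0,0,0,0,1,0,0,0,0,0,0,1,0,0,0,0,0,0,1,0,0,0,0,0,0,1]';python3 log.py
```

```text
time: 2.63
tool_pos: [447.4, -185.5, 20.7]
tcp_rot: [-3.139, -0.69, 0.27]
contact_force: [-0.5, 0.5, 0.3]
grip_width: 91.8
finger_force: 0.0
time: 3.3
tool_pos: [447.0, -184.8, 21.1]
tcp_rot: [-3.139, -0.69, 0.27]
contact_force: [-1.4, 0.2, 2.6]
grip_width: 45.3
finger_force: 30.0
[-0.962  0.613  2.271  1.58   0.645 -1.156] 3.3
```

```bash
python3 -m inch '[0,0,0,0.0321,0,-0.0383,1,0,0,0,0.0321,0,-0.0383,1,0,0,0,0.0321,0,-0.0383,1,0,0,0,0.0321,0,-0.0383,1,0,0,0,0,0,0,1]'; python3 log.py
python3 -m inch '[0,0,0.08,0,0,0,1,0,0,0.08,0,0,0,1,0,0,0.08,0,0,0,1,0,0,0.08,0,0,0,1,0,0,0.08,0,0,0,1,0,0,0.08,0,0,0,1,0,0,0.08,0,0,0,1,0,0,0.08,0,0,0,1,0,0,0.08,0,0,0,1,0,0,0.08,0,0,0,1]'
python3 -m inch '[0,0,0.08,0,0,0,1,0,0,0.08,0,0,0,1,0,0,0.08,0,0,0,1,0,0,0.08,0,0,0,1,0,0,0.08,0,0,0,1,0,0,0.08,0,0,0,1,0,0,0.08,0,0,0,1,0,0,0.08,0,0,0,1,0,0,0.08,0,0,0,1,0,0,0.08,0,0,0,1]'
python3 -m inch '[0,0,0.08,0,0,0,1,0,0,0.08,0,0,0,1,0,0,0.08,0,0,0,1,0,0,0.08,0,0,0,1,0,0,0.08,0,0,0,1,0,0,0.08,0,0,0,1,0,0,0.014,0,0,0,1,0,0,0,0,0,0,1,0,0,0,0,0,0,1]';python3 log.py
```

```text
time: 3.72
tool_pos: [450.5, -187.0, 173.6]
tcp_rot: [3.134, -0.697, 0.276]
contact_force: [1.7, -1.0, -0.5]
grip_width: 45.4
finger_force: 30.0
[-0.96   0.231  2.148  1.018  0.788 -0.421] 3.7167
time: 4.55
tool_pos: [448.6, -184.6, 166.6]
tcp_rot: [-2.481, -0.226, -1.012]
contact_force: [-0.1, 0.8, -1.3]
grip_width: 45.7
finger_force: 30.0
time: 5.38
tool_pos: [448.6, -184.6, 166.6]
tcp_rot: [-2.637, 0.496, -2.004]
contact_force: [-0.0, -0.2, -1.3]
grip_width: 45.6
finger_force: 30.0
time: 6.13
tool_pos: [448.8, -184.8, 167.0]
tcp_rot: [3.14, 0.693, -2.867]
contact_force: [-0.4, -0.1, -0.7]
grip_width: 45.4
finger_force: 30.0
[-0.96   0.243  2.155  1.025  0.784  2.705] 6.1333
```

```bash
python3 -m inch '[0,-0.06,0,0,0,0,1,0,-0.06,0,0,0,0,1,0.0467,0,0.0392,0,0,0,1,0.0467,0,0.0392,0,0,0,1,0.0467,0,0.0392,0,0,0,1,0,0,0,0,0,0,1]'; python3 log.py
python3 -m inch '[0,0,0,-0.018,0.0012,0.0395,1,0,0,0,-0.018,0.0012,0.0395,1,0,0,0,-0.018,0.0012,0.0395,1,0,0,0,-0.018,0.0012,0.0395,1,0,0,0,0,0,0,1,0,0,0,0,0,0,1]';python3 log.py;  python3 - <<'E'
from h import *
s=cv2.resize(capture("side")["image"][180:300,260:400],None,fx=4,fy=4);t=cv2.resize(capture("top")["image"][200:320,330:460],None,fx=3,fy=4)
cv2.imwrite("pics/s2.png",np.hstack([s[:,:400],t])[:,:,::-1]);
E
```

```text
time: 6.63
tool_pos: [447.9, -182.9, 166.6]
tcp_rot: [3.138, 0.868, 3.137]
contact_force: [0.2, 0.5, -1.3]
grip_width: 45.6
finger_force: 30.0
[-0.984  0.234  2.373  1.625  0.69   2.304] 6.6333
time: 7.13
tool_pos: [584.2, -180.4, 129.2]
tcp_rot: [3.141, 0.87, -3.137]
contact_force: [0.0, 0.2, -0.7]
grip_width: 45.8
finger_force: 30.0
[-0.675  0.466  2.125  1.91   0.535  2.272] 7.1333
```

View pics/s2.png

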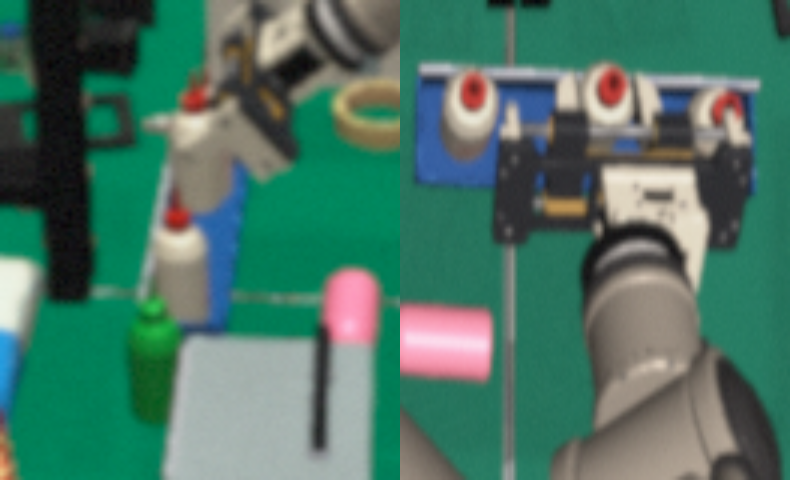

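Run:
```python
from h import *
np.set_printoptions(precision=1,suppress=True)
t=capture("top");s=capture("side")
def m(c,box):
    H,S,V=cv2.split(cv2.cvtColor(c["image"],cv2.COLOR_RGB2HSV)); return blob((((H<8)|(H>172))&(S>120)&(V>70)).astype(np.uint8)*255,box).reshape(-1,2).mean(0)
pt=m(t,(392,212,412,232));ps=m(s,(298,195,320,212));print(pt,ps)
def ray(c,p):
    a=cast(c,[p],0)[0];b=cast(c,[p],300)[0];return a,(b-a)/np.linalg.norm(b-a)
a,u=ray(t,pt);b,v=ray(s,ps)
k=np.linalg.lstsq(np.c_[u,-v],b-a,rcond=None)[0];print("cap",a+k[0]*u,b+k[1]*v)
print("tab R",cast(t,[[441.7,226],[441.7,230]],190),"tab L",cast(t,[[367,225]],190))
for z in(130,185):print(cast(t,[pt],z))
```

```text
[400.2 221.7] [309.1 204.2]
cap [ 580.7 -180.   165.2] [ 579.6 -179.9  165. ]
tab R [[ 566.9 -270.5  190. ]
 [ 557.5 -270.2  190. ]] tab L [[565.1 -98.9 190. ]]
[[ 589.  -186.6  130. ]]
[[ 576.  -176.2  185. ]]
```

```bash
python3 -m inch '[0,0,0,0.0134,0,0.0112,1,0,0,0,0.0134,0,0.0112,1,0,0,0,0.0134,0,0.0112,1,0,0,0,0,0,0,1,0,0,0,0,0,0,1]'
python3 -m inch '[0,0,0,0.0019,0,0.0016,1,0,0,0,0.0019,0,0.0016,1,0,0,0,0,0,0,1]'|egrep 'tool_pos|force'
python3 -m inch '[0,0,0,0.0019,0,0.0016,1,0,0,0,0,0,0,1]'|egrep 'tool_pos|force'
```

```text
time: 7.75
tool_pos: [581.9, -181.3, 87.9]
tcp_rot: [3.137, 0.869, 3.136]
contact_force: [0.2, 0.0, -0.9]
grip_width: 45.6
finger_force: 30.0
tool_pos: [582.6, -181.3, 84.6]
contact_force: [0.8, 0.5, -1.1]
finger_force: 30.0
tool_pos: [582.6, -181.0, 82.2]
contact_force: [-0.4, 0.3, -1.0]
finger_force: 30.0
```

```bash
for i in 1 2; do :; done
python3 -m inch '[0,0,0,0.0015,0,0.0012,1,0,0,0,0,0,0,1]'|egrep 'tool_pos|contact'
python3 -m inch '[0,0,0,0.0015,0,0.0012,1,0,0,0,0,0,0,1]'|egrep 'tool_pos|contact'
python3 -m inch '[0,0,0,0.0015,0,0.0012,1,0,0,0,0,0,0,1]'|egrep 'tool_pos|contact'
```

```text
tool_pos: [582.4, -180.9, 80.3]
contact_force: [-0.2, -0.2, -1.7]
tool_pos: [582.4, -180.9, 78.7]
contact_force: [-0.7, -0.3, -0.8]
tool_pos: [582.3, -180.9, 77.1]
contact_force: [0.0, -0.5, -1.7]
```

```bash
python3 -m inch '[0,0,0,0.0015,0,0.0012,1,0,0,0,0,0,0,1]'|egrep 'tool_pos|contact'
python3 -m inch '[0,0,0,0.0015,0,0.0012,1,0,0,0,0,0,0,1]'|egrep 'tool_pos|contact'
python3 - <<'E'
from h import *
s=cv2.resize(capture("side")["image"][190:270,280:345],None,fx=6,fy=6)
cv2.imwrite("pics/s3.png",s[:,:,::-1])
E
```

```text
tool_pos: [582.3, -181.0, 75.7]
contact_force: [0.0, -0.1, -1.3]
tool_pos: [583.1, -181.1, 75.6]
contact_force: [-2.0, 0.4, 6.9]
```

View pics/s3.png

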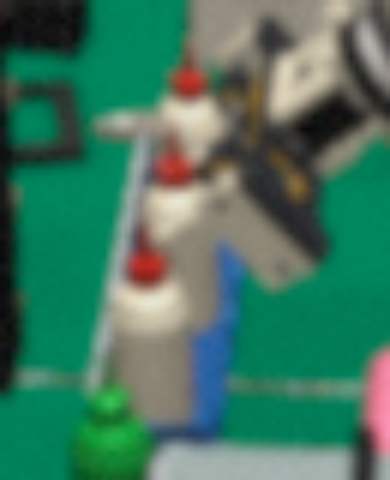

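The side crop shows the held bottle (cap at (175,165)) in line with its neighbours (caps (188,78) and (147,262)), and it is touching the floor with about 7 N. Next: release and back off along the tool.

```bash
python3 -m inch '[0,0,0,0,0,0,-0.45,0,0,0,0,0,0,-0.45,0,0,0,0,0,0,-0.45,0,0,0,0,0,0,-0.45,0,0,0,0,0,0,-0.45]'
python3 -m inch '[0,0,0,0,0,-0.012,-0.45,0,0,0,0,0,-0.02,-0.45,0,0,0,0,0,-0.03,-0.45,0,0,0,0,0,-0.04,-0.45,0,0,0,0,0,-0.04,-0.45,0,0,0,0,0,-0.04,-0.45,0,0,0,0,0,0,-0.45,0,0,0,0,0,0,-0.45]'
python3 log.py
python3 - <<'E'
from h import *
s=cv2.resize(capture("side")["image"][190:270,280:345],None,fx=6,fy=6);t=cv2.resize(capture("top")["image"][200:280,330:460],None,fx=3,fy=6)
cv2.imwrite("pics/s4.png",np.hstack([s,t])[:,:,::-1])
E
```

```text
time: 9.47
tool_pos: [582.3, -181.0, 74.2]
tcp_rot: [3.138, 0.87, 3.138]
contact_force: [-0.0, -0.2, -0.5]
grip_width: 66.2
finger_force: 0.0
time: 10.13
tool_pos: [470.4, -181.9, 169.7]
tcp_rot: [-3.141, 0.872, 3.139]
contact_force: [-0.8, -0.1, 0.3]
grip_width: 66.5
finger_force: 0.0
[-0.916  0.249  2.333  1.662  0.654  2.333] 10.1333
```

View pics/s4.png

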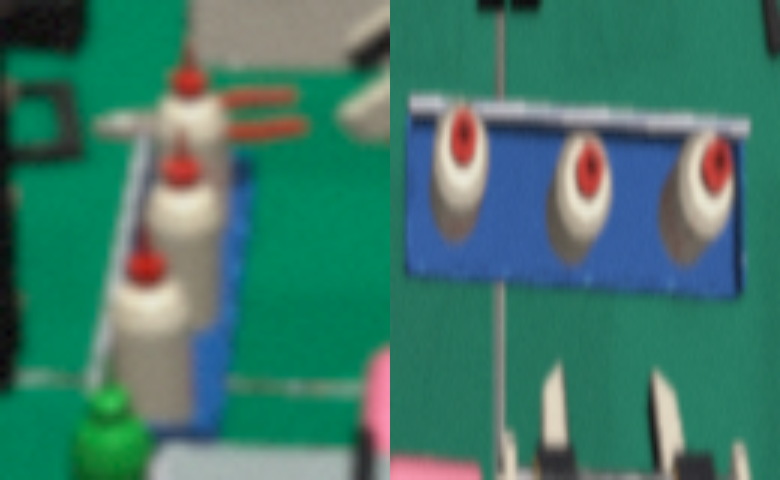

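The bottle stands released in the gap. Its top-view cap is at (590,168), between (463,135) and (717,163). I'll check its position and then re-orient for the lid.

```bash
python3 - <<'E'
from h import *
np.set_printoptions(precision=1,suppress=True)
c=capture("top");H,S,V=cv2.split(cv2.cvtColor(c["image"],cv2.COLOR_RGB2HSV));red=(((H<8)|(H>172))&(S>120)&(V>90)).astype(np.uint8)*255
for bx in((340,210,368,242),(385,212,410,242),(424,216,450,246)):
    p=blob(red,bx).reshape(-1,2).mean(0); print(cast(c,[p],130))
E
python3 -m inch '[0,0,0,-0.0383,0,-0.0322,-0.8,0,0,0,-0.0383,0,-0.0322,-0.8,0,0,-0.08,0,0,0,-0.8,0,0,-0.08,0,0,0,-0.8,0,0,-0.08,0,0,0,-0.8,0,0,-0.08,0,0,0,-0.8,0,0,-0.08,0,0,0,-0.8,0,0,-0.08,0,0,0,-0.8]'|egrep 'tool|tcp'
python3 -m inch '[0,0,-0.08,0,0,0,-0.8,0,0,-0.08,0,0,0,-0.8,0,0,-0.08,0,0,0,-0.8,0,0,-0.08,0,0,0,-0.8,0,0,-0.08,0,0,0,-0.8,0,0,-0.08,0,0,0,-0.8,0,0,-0.08,0,0,0,-0.8,0,0,-0.08,0,0,0,-0.8,0,0,-0.08,0,0,0,-0.8,0,0,-0.08,0,0,0,-0.8]'|egrep 'tool|tcp'
python3 -m inch '[0,0,-0.08,0,0,0,-0.8,0,0,-0.08,0,0,0,-0.8,0,0,-0.08,0,0,0,-0.8,0,0,-0.08,0,0,0,-0.8,0,0,-0.08,0,0,0,-0.8,0,0,-0.08,0,0,0,-0.8,0,0,-0.08,0,0,0,-0.8,0,0,-0.08,0,0,0,-0.8,0,0,-0.08,0,0,0,-0.8,0,0,-0.08,0,0,0,-0.8]'|egrep 'tool|tcp'; python3 log.py
```

```text
[[584.2 -74.  130. ]]
[[ 573.  -176.4  130. ]]
[[ 578.  -279.7  130. ]]
tool_pos: [473.1, -180.2, 226.2]
tcp_rot: [-2.477, 0.616, -2.196]
tool_pos: [473.1, -180.2, 226.2]
tcp_rot: [-2.299, -0.263, -1.333]
tool_pos: [473.1, -180.2, 226.1]
tcp_rot: [-3.112, -0.873, -0.029]
[-0.912  0.111  2.251  1.372  0.673 -0.427] 12.6167
```

```bash
python3 -m inch '[0,-0.0728,0,0,0,0,-0.8,0,-0.0728,0,0,0,0,-0.8,0,-0.0728,0,0,0,0,-0.8,0,-0.0728,0,0,0,0,-0.8,0,-0.0728,0,0,0,0,-0.8,0,-0.0728,0,0,0,0,-0.8,0,-0.0728,0,0,0,0,-0.8,0,-0.0728,0,0,0,0,-0.8,0,0,0,0,0,0,-0.8]'|egrep 'tool|tcp'
python3 -m inch '[0,0,-0.08,0,0,0,-0.8,0,0,-0.08,0,0,0,-0.8,0,0,-0.08,0,0,0,-0.8,0,0,-0.08,0,0,0,-0.8,0,0,-0.08,0,0,0,-0.8,0,0,-0.08,0,0,0,-0.8,0,0,-0.08,0,0,0,-0.8,0,0,-0.08,0,0,0,-0.8,0,0,-0.08,0,0,0,-0.8,0,0,-0.08,0,0,0,-0.8]'|egrep 'tool|tcp'
python3 -m inch '[0,0,-0.08,0,0,0,-0.8,0,0,-0.08,0,0,0,-0.8,0,0,-0.08,0,0,0,-0.8,0,0,0,0,0,0,-0.8]'|egrep 'tool|tcp'; python3 log.py
```

```text
tool_pos: [477.0, -173.3, 224.5]
tcp_rot: [-3.099, -0.177, 0.006]
tool_pos: [473.9, -172.7, 223.5]
tcp_rot: [2.988, -0.107, 1.221]
tool_pos: [473.8, -172.8, 223.6]
tcp_rot: [2.961, -0.046, 1.575]
[-0.587  0.239  1.728  0.159  1.055 -0.658] 14.5333
```

```bash
cat > to.py <<'E'
import sys,numpy as np
from plant import get_obs
from scipy.spatial.transform import Rotation as R
# args: x y z roll pitch yaw -> rows' totals in tool axes, scaled; apply turn first, then shift
np.set_printoptions(precision=4,suppress=True)
v=list(map(float,sys.argv[1:]));o=get_obs();r=R.from_euler('xyz',o['tcp_rot']);t=R.from_euler('xyz',v[3:])
print("turn",(r.inv()*t).as_rotvec()/1.5,"shift after turn",t.inv().apply(np.array(v[:3])-o['tool_pos'])/800)
E
python3 to.py 456 186 220 3.1416 0 1.5708
```

```text
turn [ 0.1201 -0.0308  0.0002] shift after turn [ 0.4485 -0.0222  0.0045]
```

```bash
python3 -m inch '[0.06,-0.0154,0,0,0,0,-0.8,0.06,-0.0154,0,0,0,0,-0.8,0,0,0,0.045,-0.0022,0,-0.8,0,0,0,0.045,-0.0022,0,-0.8,0,0,0,0.045,-0.0022,0,-0.8,0,0,0,0.045,-0.0022,0,-0.8,0,0,0,0.045,-0.0022,0,-0.8,0,0,0,0.045,-0.0022,0,-0.8,0,0,0,0.045,-0.0022,0,-0.8,0,0,0,0.045,-0.0022,0,-0.8]'|egrep 'tool|tcp'
python3 -m inch '[0,0,0,0.045,-0.0022,0,-0.8,0,0,0,0.045,-0.0022,0,-0.8,0,0,0,0,0,0,-0.8,0,0,0,0,0,0,-0.8]'
python3 to.py 456 186 220 3.1416 0 1.5708
python3 - <<'E'
from h import *
s=cv2.resize(capture("side")["image"][170:350,260:440],None,fx=2.2,fy=3);t=cv2.resize(capture("top")["image"][200:320,190:320],None,fx=3,fy=4.5)
cv2.imwrite("pics/s5.png",np.hstack([s,t])[:,:,::-1])
E
```

```text
tool_pos: [460.5, 116.7, 223.5]
tcp_rot: [-3.14, -0.001, 1.563]
time: 15.7
tool_pos: [457.3, 188.3, 223.2]
tcp_rot: [-3.14, 0.0, 1.567]
contact_force: [0.5, -0.2, 0.5]
grip_width: 82.7
finger_force: 0.0
turn [-0.0013  0.0002 -0.0024] shift after turn [-0.0029 -0.0016  0.004 ]
```

View pics/s5.png

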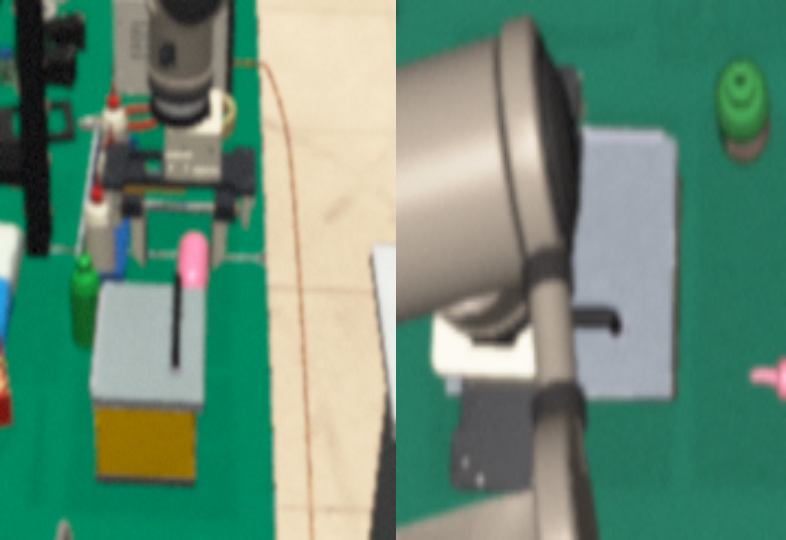

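The side view shows the fingers (tips (140,258) and (222,258)) straddling the bar's line at column 178, so I'll descend and pinch.

```bash
python3 -m inch '[0,0,0,-0.001,-0.0005,0.03,-0.8,0,0,0,-0.001,-0.0005,0.03,-0.8,0,0,0,-0.001,-0.0005,0.03,-0.8,0,0,0,0,0,0,-0.8]'|egrep 'tool|tcp|force'
python3 -m inch '[0,0,0,0,0,0,0.2,0,0,0,0,0,0,0.2,0,0,0,0,0,0,0.2,0,0,0,0,0,0,0.4,0,0,0,0,0,0,0.5,0,0,0,0,0,0,0.6]'
python3 -m inch '[0,0,0,0,0,0,1,0,0,0,0,0,0,1,0,0,0,0,0,0,1,0,0,0,0,0,0,1,0,0,0,0,0,0,1,0,0,0,0,0,0,1,0,0,0,0,0,0,1]'
```

```text
tool_pos: [454.5, 181.7, 148.4]
tcp_rot: [-3.133, 0.003, 1.562]
contact_force: [-1.4, 0.6, -0.7]
finger_force: 0.0
time: 16.63
tool_pos: [457.3, 183.9, 153.1]
tcp_rot: [3.141, 0.002, 1.565]
contact_force: [0.1, 0.6, 0.6]
grip_width: 47.3
finger_force: 0.0
time: 17.22
tool_pos: [458.2, 183.8, 152.5]
tcp_rot: [3.139, 0.002, 1.566]
contact_force: [4.6, 0.7, -2.6]
grip_width: 11.3
finger_force: 30.0
```

```bash
python3 -m inch '[0,0,0,0,0.0036,-0.0066,1,0,0,0,0,0.0036,-0.0066,1,0,0,0,0,0.0036,-0.0066,1,0,0,0,0,0.0046,-0.0060,1,0,0,0,0,0.0046,-0.0060,1,0,0,0,0,0.0046,-0.0060,1,0,0,0,0,0,0,1]'
python3 -m inch '[0,0,0,0,0.0055,-0.0052,1,0,0,0,0,0.0055,-0.0052,1,0,0,0,0,0.0055,-0.0052,1,0,0,0,0,0.0062,-0.0043,1,0,0,0,0,0.0062,-0.0043,1,0,0,0,0,0.0062,-0.0043,1,0,0,0,0,0,0,1]'
python3 -m inch '[0,0,0,0,0.0068,-0.0033,1,0,0,0,0,0.0068,-0.0033,1,0,0,0,0,0.0068,-0.0033,1,0,0,0,0,0,0,1,0,0,0,0,0,0,1,0,0,0,0,0,0,1]'
python3 - <<'E'
from h import *
s=cv2.resize(capture("side")["image"][170:350,260:440],None,fx=2.2,fy=3);t=cv2.resize(capture("top")["image"][200:320,190:460],None,fx=1.5,fy=4.5)
cv2.imwrite("pics/s6.png",np.hstack([s,t])[:,:,::-1])
E
```

```text
time: 17.8
tool_pos: [477.0, 183.9, 183.4]
tcp_rot: [-3.141, 0.002, 1.565]
contact_force: [0.1, 2.1, -5.1]
grip_width: 11.2
finger_force: 30.0
time: 18.38
tool_pos: [503.9, 184.0, 207.3]
tcp_rot: [-3.139, 0.001, 1.566]
contact_force: [-9.9, 1.2, 8.1]
grip_width: 11.0
finger_force: 30.0
time: 18.88
tool_pos: [520.4, 183.8, 215.2]
tcp_rot: [-3.141, 0.002, 1.566]
contact_force: [-7.5, 1.3, 7.6]
grip_width: 10.6
finger_force: 30.0
```

View pics/s6.png

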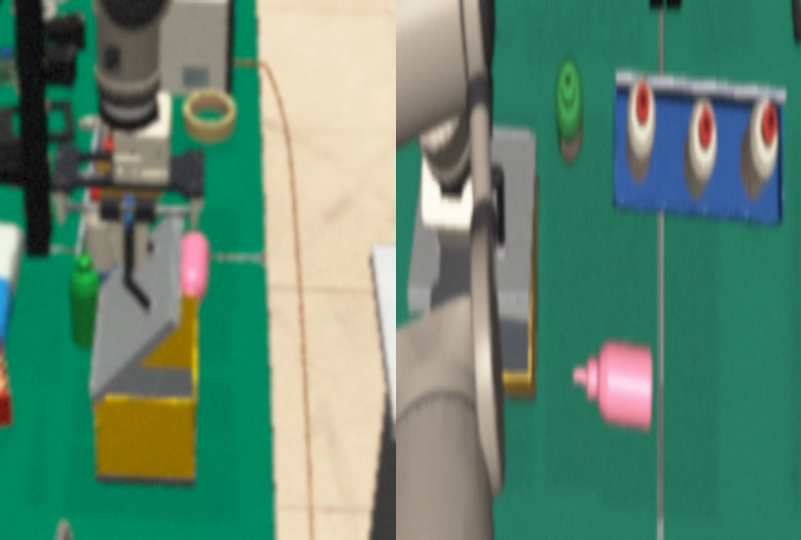

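The picture shows the lid raised about 45°, with the bar in the pads at (130,250), and all three bottles standing. The handle's chord of 88 mm at radius 115 mm gives 45°. Let it settle, then hand in.

```bash
python3 -m inch '[0,0,0,0,0,0,1,0,0,0,0,0,0,1,0,0,0,0,0,0,1,0,0,0,0,0,0,1,0,0,0,0,0,0,1,0,0,0,0,0,0,1,0,0,0,0,0,0,1,0,0,0,0,0,0,1]' | tee o.txt; python3 -c "
from plant import *
p=get_obs()['tool_pos'];print(p)
assert p[2]>205
print(close_job())"
```

```text
time: 19.65
tool_pos: [520.3, 183.7, 215.2]
tcp_rot: [-3.141, 0.002, 1.566]
contact_force: [-7.4, 1.0, 7.9]
grip_width: 10.7
finger_force: 30.0
[520.34865623 183.74672371 215.15844011]
the job is handed in; nothing more can be done
None
```

The tipped bottle stands released in the gap between its neighbours, and the arm is holding the bin lid at about 45°; I handed the job in at 19.65 s and the verdict was not shown.

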